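# Build the two counter displays of gift boxes

## Task

Set up the counter display in the colours of the lanterns overhead: on the middle of the round gold stand put the white box, centre the yellow drum on top of it and the red drum on top of that; on the middle of the square black stand put the pink box with the blue drum centred on its lid. Leave both stacks standing upright and still, and leave the green drum and the amber sweet jar where they are.

Things in the scene. Friction and masses are not known exactly. Their poses are not given: they have to be found in the camera images.
- white_box: white square gift box, lidded, filled and shut, 50 x 50 mm, 40 mm high, about 110 g, gold printed cross on its flat lid, gold bands down the lid. Origin: centre of its underside; z up, x and y square to its side faces. It stands upright on the counter at any yaw.
- pink_box: pink square gift box, 50 x 50 mm, 40 mm high, about 110 g, white printed cross on its flat lid. Origin: centre of its underside; z up, x and y square to its side faces. Stands upright on the counter.
- yellow_drum: yellow round gift drum, 50 mm diameter, 36 mm high, about 80 g, flat lid with a white dot. Origin: centre of its underside; z up. Stands upright on the counter.
- red_drum: red round gift drum, 44 mm diameter, 34 mm high, about 80 g, flat lid with a white dot. Origin: centre of its underside; z up. Stands upright on the counter.
- blue_drum: blue round gift drum, 44 mm diameter, 34 mm high, about 80 g, flat lid with a white dot. Origin: centre of its underside; z up. Stands upright on the counter.
- gold_stand: gold-coloured round display stand like a low cake stand, fixed to the counter: flat top plate of 120 mm diameter, 8 mm thick, its upper face 36 mm above the counter. Origin: centre of its underside at counter level; z up. It is on one side of the counter, left or right.
- black_stand: black square display stand, a solid block 110 x 110 mm, fixed to the counter, its flat upper face 36 mm above the counter. Origin: centre of its underside at counter level; z up, x and y square to its sides. It is on the other side of the counter from the gold stand.
- green_drum: green round gift drum, 50 mm diameter, 36 mm high, loose, not part of this display; stands among the others. Origin: centre of its underside; z up.
- sweet_jar: amber glass jar with a black lid, 48 mm diameter, 65 mm high, loose, not part of this display; stands among the gift boxes. Origin: centre of its underside; z up.
There are look-alikes about, which are no part of the job. There is more than one size of the white_box; the job needs the smallest. Leave any turquoise look-alike of the black_stand alone.

How it is judged:
By the outcome, as a careful person would: the job done as asked, in the order asked, and still so for the second after the job is handed in, with the robot touching nothing.
It also fails if it takes over 128 s, if anything falls off the work surface, if the arm or the gripper's body presses on something with over 40 N, if the wrist force passes 120 N, or if a joint passes its speed limit or range.

## Robot

A 7-joint arm with a two-finger parallel gripper is mounted at the origin on the work surface. World frame = base frame: x ahead of the robot, y to its left, z up, the work surface at z = 0. Lengths are in m, angles in rad, forces in N, time in s.
With the tool pointing down it reaches from about 0.425 to 0.95 m from the base axis. Payload 4.7 kg.
Tool frame: the origin (TCP) lies on the centre line of the jaws, within the pads' length; the fingertips stand robot.nose_length ahead of it and the grasp point (between the pads) lies 8 mm behind it (robot.nose_length is the distance from the TCP to the fingertips, in m); z points along the fingers, y is the line along which they close (so a half turn about z gives the same grasp; the last joint's range is limited). The gripper opens to 85 mm and grips with 20 to 120 N. Pads are 22 mm wide; open, the fingers measure 114 mm over their backs; the gripper's body (76 mm by 85 mm) begins 54 mm behind the grasp point. The pads swing forward as they close: fully open they stand 13 mm farther back than shut.
Start: joints at [-1.343, 0.469, -0.049, 1.532, 0.024, 1.141, -0.082], TCP at [0.171, 0.653, 0.242] pointing down, gripper open.
Joint ranges: [-2.59, 2.59], [-0.33, 1.99], [-1.39, 1.29], [0.1, 2.45], [-1.04, 4.18], [0.21, 1.99], [-2.66, 2.66]. Speed limits (rad/s): [2.57, 2.57, 3.14, 3.14, 3.14, 3.14, 3.14].

## Interface

Orientations are given as [roll, pitch, yaw] about the fixed x, y, z axes, in that order (R = Rz(yaw) Ry(pitch) Rx(roll)).
In Python, from plant import robot gives the robot as it stands. Calls block until the motion is done:
- robot.goto(position, orientation): joint-space move of the TCP to a pose.
- robot.move_straight(position, vel=0.15, attitude=None, contact_N=None): straight line of the TCP; attitude=None keeps the orientation; vel is the mean speed in m/s. With contact_N (N) it stops when the force on the tool has changed by that much, and returns True; else False.
- robot.move_joints(angles): joint-space move.
- robot.grip(opening, strength=None): opening from 0.0 (shut) to 1.0 (fully open); strength is the grip in N (None keeps the last); returns when the fingers have stopped.
- robot.sleep(seconds).
- robot.inverse_kinematics(position, orientation): joint angles nearest the present ones, or None.
- robot.sense(): the state.
- robot.grab_frame(name): name is "side" or "top" or "wrist"; returns a dict with "image" (384x512x3 uint8, red, green, blue), "range_z" (384x512 float32, m along the optical axis (not along the pixel's ray), 0 where there is no reading), "fx", "fy", "cx", "cy" (pixels), "R" (3x3) and "t" (3): a world point X has camera coordinates R X + t. Camera axes: x right, y down, z forward; pixel columns grow to the right and rows downward; lengths in m; the calibration is good to about 2 mm. A picture is of the moment at which its call begins.
A pose or a line that the arm cannot do raises robot.IKError and nothing moves.
- robot.close_job(): hands the job in; it is judged then, once.
The state is a dict: "t": time; "joint_pos": joint angles; "joint_velocities": joint speeds; "effort": joint torques, N m; "tcp_pos": TCP position; "tcp_rot": TCP orientation; "wrist_force": force on the tool from outside, world axes, zero at the start; "torque": the same for the moment, N m; "opening": opening from 0.0 (shut) to 1.0 (fully open); "gripper_force": force on a finger pad.
Only numpy, scipy, OpenCV 4.12 (cv2) and the standard library are available. Lean on these libraries where they do the work, as an engineer would, in place of code of your own. Each camera call takes 0.05 s, during which the arm holds its last target. There are 200 camera calls.

## Working session

There is one attempt and no reset: what is moved stays moved. The work goes in short steps, each a Python script; the robot and the scene stay as the last script left them, time stands still between calls to the robot, and variables do not carry over. Pictures are saved under pics/ and viewed, at most 14 in all, crops included, and the job is handed in when it is done.

```bash
mkdir -p pics; ls; python3 - <<'E'
from plant import robot
import cv2,numpy as np
for n in("top","side","wrist"):
    f=robot.grab_frame(n);np.savez(f"pics/{n}0.npz",**f);cv2.imwrite(f"pics/{n}0.png",cv2.resize(f["image"][:,:,::-1],(800,600),interpolation=cv2.INTER_CUBIC))
    R=f["R"];print(n,-R.T@f["t"],R[2],f["fx"])
s=robot.sense();print(robot.nose_length,s)
E
```

```text
pics
top [0.35358316 0.00146407 0.98611607] [ 0.17219674 -0.00509555 -0.9850494 ] 374.36445776505735
side [ 0.24247165 -0.72759631  0.56834982] [ 0.29936966  0.76525062 -0.56988534] 374.8684944416223
wrist [0.0918945  0.67368263 0.37360372] [ 0.30491291 -0.08164972 -0.94887378] 302.0853587302854
0.011 {'t': 0.15, 'joint_pos': array([-1.34286007,  0.46930383, -0.04856705,  1.53341232,  0.02407761,
        1.14104483, -0.0823274 ]), 'joint_velocities': array([-0.00170199, -0.00228117,  0.00089605, -0.0022624 , -0.00051982,
       -0.00038699, -0.00022192]), 'effort': array([ 6.58618847e-04, -5.10765982e+01, -4.67055885e-02, -2.37978530e+01,
        1.07557315e-02,  5.35573883e-03, -1.14580661e-05]), 'tcp_pos': array([0.17134641, 0.65243541, 0.24147333]), 'tcp_rot': array([-3.14000931e+00,  4.39739234e-05,  2.88472026e+00]), 'wrist_force': array([ 0.47119257,  0.20765671, -0.12502084]), 'torque': array([-0.0192147 ,  0.03642162, -0.02165103]), 'gripper_force': 0.0, 'opening': 0.9931997516515351}
```

View pics/top0.png

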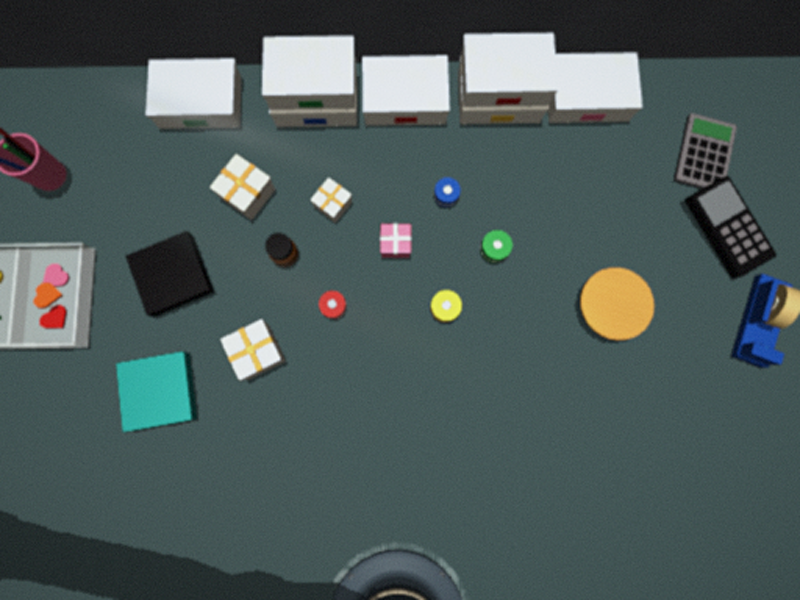

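View pics/side0.png

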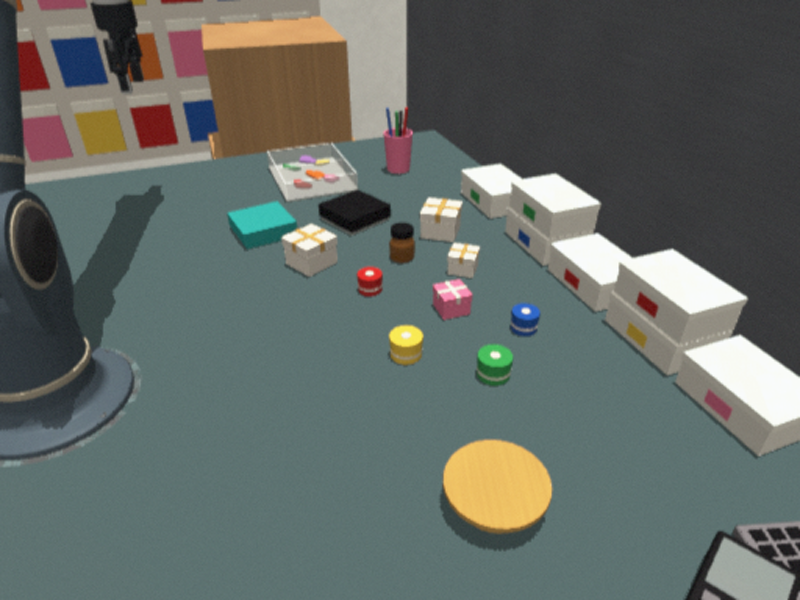

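```bash
cat > h.py <<'E'
import numpy as np,cv2
def cloud(f):
    v,u=np.mgrid[:384,:512];z=f["range_z"]
    C=np.stack([(u-f["cx"])/f["fx"]*z,(v-f["cy"])/f["fy"]*z,z],-1)
    return (C-f["t"])@f["R"]
def plane(f,uv,h):
    uv=np.atleast_2d(uv);d=np.c_[(uv[:,0]-f["cx"])/f["fx"],(uv[:,1]-f["cy"])/f["fy"],np.ones(len(uv))]@f["R"]
    o=-f["R"].T@f["t"];return (o+d*((h-o[2])/d[:,2])[:,None])[:,:2]
def top(f,uv,h,r,tol=.006):
    """top face near pixel uv (512x384), height h, search radius r (m): circle, rect, n"""
    P=cloud(f);c=plane(f,uv,h)[0]
    m=(abs(P[...,2]-h)<tol)&(np.hypot(P[...,0]-c[0],P[...,1]-c[1])<r)&(f["range_z"]>0)
    v,u=np.nonzero(m);q=plane(f,np.c_[u,v],h)
    rc=cv2.minAreaRect(q.astype(np.float32)*1000)
    return q.mean(0),rc,len(u),np.median(P[m][:,2]) if len(u) else 0
E
python3 - <<'E'
import numpy as np
from h import *
f=dict(np.load("pics/top0.npz"))
for n,u,v,h,r in [("white",331,198,.04,.04),("whiteA",241,183,.06,.055),("whiteB",251,350,.06,.055),("pink",396,239,.04,.04),("yellow",446,306,.036,.035),("red",332,304,.034,.032),("blue",448,190,.034,.032),("green",497,245,.036,.035),("jar",281,248,.065,.035),("gold",617,303,.036,.075),("black",170,273,.036,.085)]:
    try:
        q,rc,k,z=top(f,(u*.64-.18,v*.64-.18),h,r,.008); print(n,q.round(4),np.round(rc[0],1),np.round(rc[1],1),round(rc[2],1),k,round(float(z),4), plane(f,(u*.64-.18,v*.64-.18),h)[0].round(4))
    except Exception as e: print(n,e)
E
```

```text
white [0.6753 0.1001] [675.4 100.1] [51.4 51. ] 51.6 362 0.0398 [0.6749 0.0994]
whiteA [0.6963 0.2488] [696.4 248.4] [75.8 73.4] 54.7 768 0.0577 [0.6965 0.2466]
whiteB [0.4207 0.2244] [420.8 224.7] [73.8 73.6] 25.5 877 0.0578 [0.42  0.223]
pink [ 0.6012 -0.0073] [602.8  -7.1] [49.6 51. ] 89.1 373 0.0397 [ 0.6019 -0.009 ]
yellow [ 0.4889 -0.0886] [489.  -88.5] [46.2 49.3] 88.4 302 0.0362 [ 0.4884 -0.0891]
red [0.4946 0.0988] [494.9  98.8] [42.4 41.6] 44.4 230 0.0339 [0.4951 0.0981]
blue [ 0.6875 -0.0972] [687.9 -97.6] [42.7 41.7] 89.1 213 0.0339 [ 0.688  -0.0991]
green [ 0.5897 -0.1766] [ 590.4 -176.6] [48.  49.7] 43.8 290 0.036 [ 0.5899 -0.1776]
jar [0.587  0.1821] [587.5 181.8] [41.9 40.5] 0.8 229 0.0649 [0.5833 0.1775]
gold [ 0.4874 -0.3689] [ 487.5 -369.2] [120.8 116.7] 89.1 1707 0.0361 [ 0.4888 -0.3702]
black [0.5507 0.3707] [550.9 370.4] [112.2 111.2] 22.3 1816 0.036 [0.551  0.3659]
```

```bash
cat >> h.py <<'E'
from plant import robot
def down(xy,z,yaws,hover=.22):
    """go above xy with the allowed yaw (deg) nearest in joints"""
    q0=robot.sense()["joint_pos"];best=None
    for y in yaws:
        o=[np.pi,0,np.radians((y+180)%360-180)]
        q=robot.inverse_kinematics([*xy,hover],o)
        if q is None or robot.inverse_kinematics([*xy,z],o) is None or abs(q[6])>2.5: continue
        c=np.abs(np.asarray(q)-q0).max()
        if best is None or c<best[0]: best=(c,q,y)
    robot.move_joints(best[1]);return best[2]
def pick(xy,z,yaws,lift=.22):
    y=down(xy,z,yaws);robot.move_straight([*xy,z+.06],vel=.25)
    robot.move_straight([*xy,z],vel=.1);robot.grip(0.,30);s=robot.sense()
    robot.move_straight([*xy,z+.03],vel=.1);robot.move_straight([*xy,lift],vel=.25)
    s2=robot.sense();print("picked yaw",y,"open",s["opening"],s2["opening"],s2["gripper_force"],"tcp",s["tcp_pos"].round(4),"t",s2["t"])
def place(xy,z,yaws):
    y=down(xy,z,yaws);robot.move_straight([*xy,z+.012],vel=.2);robot.sleep(.2)
    hit=robot.move_straight([*xy,z-.004],vel=.03,contact_N=4);s=robot.sense();robot.sleep(.2)
    robot.grip(1.);robot.sleep(.2);p=robot.sense()["tcp_pos"]
    robot.move_straight([*xy,p[2]+.03],vel=.08);robot.move_straight([*xy,.24],vel=.25)
    print("placed yaw",y,hit,s["tcp_pos"].round(4),"want z",round(z,4),s["wrist_force"].round(1),"t",robot.sense()["t"])
def snap(n,name,crop=None,k=1):
    f=robot.grab_frame(n);np.savez(f"pics/{name}.npz",**f);im=f["image"][:,:,::-1]
    if crop: a,b,c,d=crop;im=im[b:d,a:c]
    cv2.imwrite(f"pics/{name}.png",cv2.resize(im,None,fx=k,fy=k,interpolation=cv2.INTER_CUBIC));return f
ALL=range(-180,180,15)
Q=lambda a:[a+90*i for i in range(4)]
E
python3 - <<'E'
from h import *
robot.grip(1.)
pick((.6753,.1001),.017,Q(51.6))
place((.4875,-.3690),.036+.017,ALL)
f=snap("top","top1",(330,140,450,250),5)
for n,u,v,h,r in [("white",617,303,.076,.05),("pink",396,239,.04,.04)]:
    q,rc,k,z=top(f,(u*.64,v*.64),h,r,.008);print(n,q,rc,k,z)
E
```

```text
picked yaw 51.6 open 0.5778253259173255 0.5805602954416471 32.6629239320755 tcp [0.6759 0.1001 0.0178] t 6.2
placed yaw -30 True [ 0.4876 -0.3689  0.0536] want z 0.053 [-0.8  1.2  3.7] t 11.7333
white [ 0.50953187 -0.35830712] ((509.98724365234375, -355.516845703125), (14.5899658203125, 31.9224910736084), 29.374147415161133) 53 0.0757571968668691
pink [ 0.60136042 -0.00733545] ((602.8189086914062, -7.080097198486328), (49.6335563659668, 50.986202239990234), 89.07832336425781) 373 0.03993672308710197
```

View pics/top1.png

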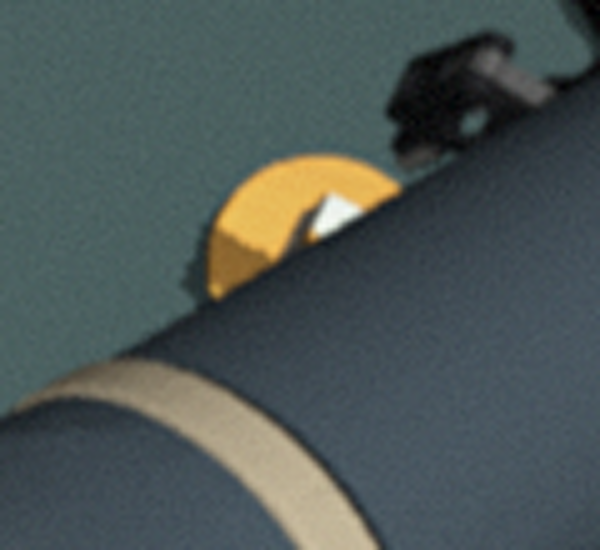

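```bash
python3 - <<'E'
from h import *
pick((.4889,-.0886),.014,ALL)
f=snap("top","top2",(330,140,450,250),5)
for n,u,v,h,r in [("white",617,303,.076,.05)]:
    q,rc,k,z=top(f,(u*.64,v*.64),h,r,.008);print(n,q,rc,k,z)
E
```

```text
picked yaw 30 open 0.5765146401202943 0.5750030075068538 31.249204874038696 tcp [ 0.4894 -0.0886  0.0146] t 16.075
white [ 0.48689714 -0.36738382] ((487.1298828125, -367.16790771484375), (52.77587890625, 52.0217399597168), 58.19195556640625) 437 0.07577757586388373
```

View pics/top2.png

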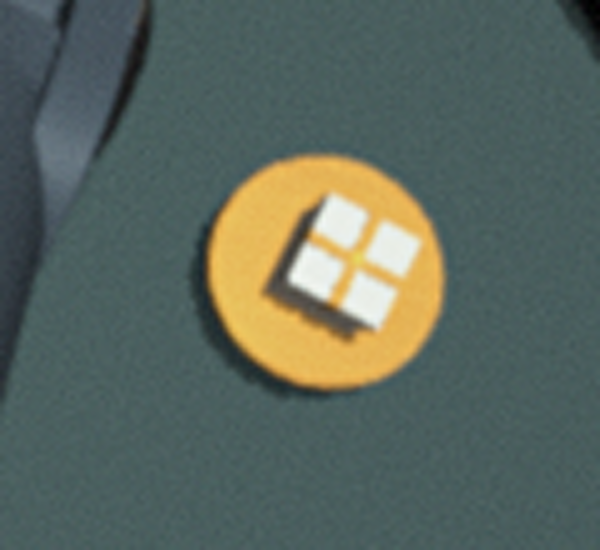

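The white box stands upright on the gold stand (cross centre about crop pixel 358,260), measured within 2 mm of the middle. Next, the yellow and red drums.

```bash
python3 - <<'E'
from h import *
P=(.4872,-.3680)
place(P,.076+.014,ALL)
pick((.4946,.0988),.014,ALL,lift=.26)
f=snap("top","top3",(330,140,450,250),5)
q,rc,k,z=top(f,(617*.64,303*.64),.112,.05,.008);print(q,rc,k,z)
E
```

```text
placed yaw -30 True [ 0.4873 -0.368   0.0904] want z 0.09 [-0.2  0.6  4.4] t 20.5917
picked yaw 75 open 0.5031897312589514 0.5063595883499625 30.600099563598633 tcp [0.495  0.0989 0.0146] t 25.7167
[ 0.48626046 -0.36529018] ((485.83709716796875, -364.82904052734375), (49.22549057006836, 48.04698181152344), 22.268476486206055) 357 0.11193098929077994
```

View pics/top3.png

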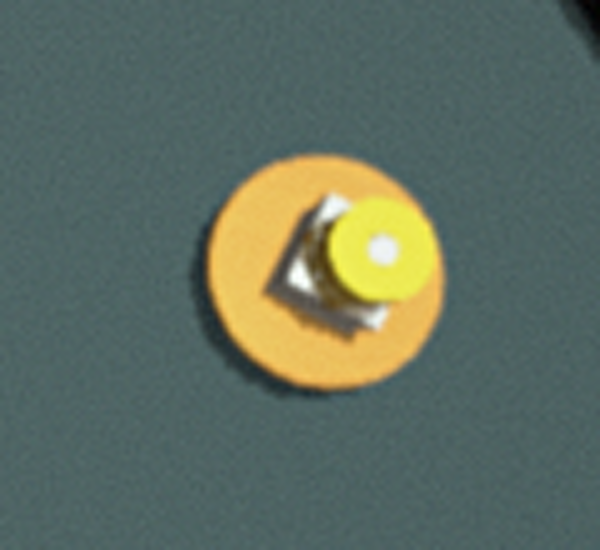

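```bash
python3 - <<'E'
from h import *
g=lambda x,y:((x-2)/5+330,(y-2)/5+140)
f=dict(np.load("pics/top3.npz"))
print("yellow dot",plane(f,g(383,249.5),.112),"circle",plane(f,g(383,250),.112))
print("white cross",plane(f,g(357.5,261),.076))
print("stand",plane(f,g(326,272),.036))
print("white corners",plane(f,[g(330,192),g(423,239),g(380,333),g(287,277)],.076).mean(0))
f=snap("side","side3",(270,235,370,350),5)
E
```

```text
yellow dot [[ 0.48769569 -0.36857619]] circle [[ 0.48745634 -0.36855515]]
white cross [[ 0.48769762 -0.37074881]]
stand [[ 0.48814991 -0.37043507]]
white corners [ 0.48821447 -0.36955028]
```

View pics/side3.png

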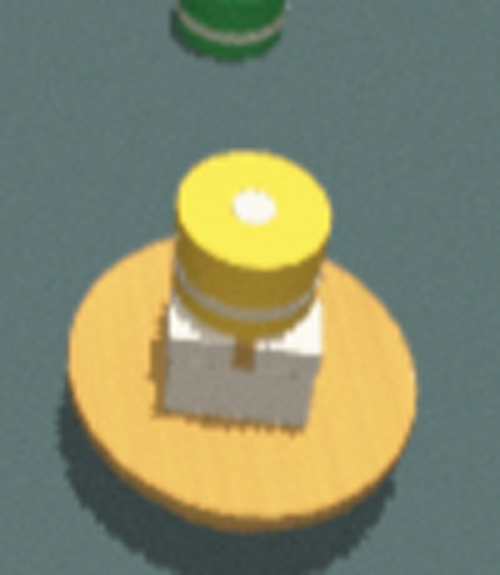

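```bash
python3 - <<'E'
from h import *
place((.4875,-.3688),.112+.014,ALL)
pick((.602,-.0078),.017,Q(89.1))
f=snap("top","top4")
a=f["image"][135:215,65:150,::-1];cv2.imwrite("pics/blk4.png",cv2.resize(np.clip(a*3.,0,255).astype(np.uint8),None,fx=7,fy=7,interpolation=cv2.INTER_CUBIC))
cv2.imwrite("pics/gold4.png",cv2.resize(f["image"][140:250,330:450,::-1],None,fx=5,fy=5,interpolation=cv2.INTER_CUBIC))
E
```

```text
placed yaw 45 True [ 0.4876 -0.3688  0.1263] want z 0.126 [-0.1  0.2  4.2] t 30.625
picked yaw 89.1 open 0.580035561875489 0.580308183717242 32.41861581802368 tcp [ 0.6026 -0.0079  0.0177] t 35.2333
```

View pics/blk4.png

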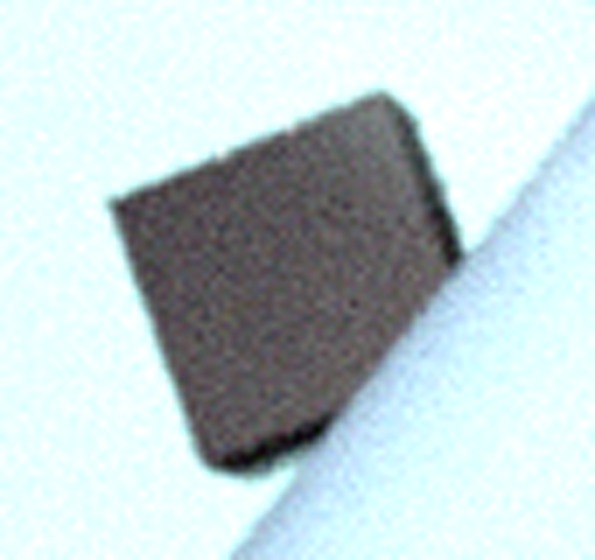

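View pics/gold4.png

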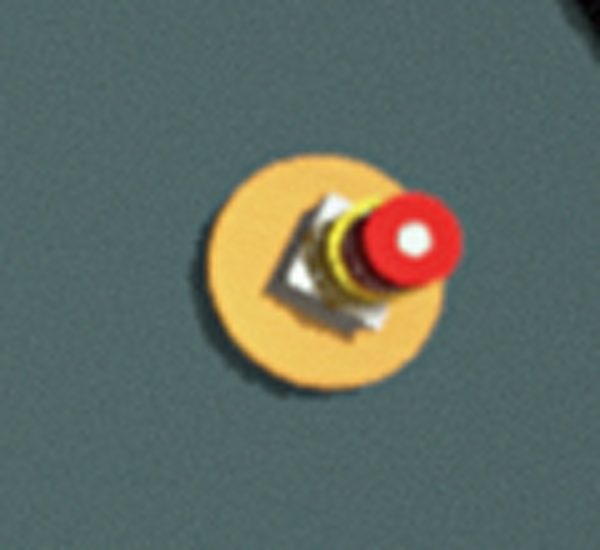

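The red drum is on the stack (dot at crop 414,239). The black top's corners are at (113,203), (385,95) and (203,463), so its centre is about (294,279).

```bash
python3 - <<'E'
from h import *
f=dict(np.load("pics/top4.npz"))
g=lambda x,y:((x-3)/7+65,(y-3)/7+135)
c=plane(f,[g(113,203),g(385,95),g(203,463)],.036);b=(c[1]+c[2])/2
d=c[1]-c[0];a=np.degrees(np.arctan2(d[1],d[0]))%90
print(b,a,np.linalg.norm(d),np.linalg.norm(c[2]-c[0]))
print("red",plane(f,((414-2)/5+330,(239.5-2)/5+140),.146))
b=(b*2+np.array([.5509,.3704]))/3;print(b)
place(b,.036+.017,Q(22.3))
pick((.688,-.098),.014,ALL,lift=.26)
f=snap("top","top5");cv2.imwrite("pics/blk5.png",cv2.resize(f["image"][135:215,65:150,::-1],None,fx=7,fy=7,interpolation=cv2.INTER_CUBIC))
E
```

```text
[0.55223623 0.37087069] 21.899858880140584 0.10676334940712351 0.10530517729225726
red [[ 0.48685495 -0.36871615]]
[0.55179082 0.37071379]
placed yaw 112.3 True [0.5518 0.3708 0.0535] want z 0.053 [ 0.  -0.2  4.5] t 40.4167
picked yaw 30 open 0.5040853931446612 0.505361074971547 30.6337970495224 tcp [ 0.6885 -0.0982  0.0148] t 45.6083
```

View pics/blk5.png

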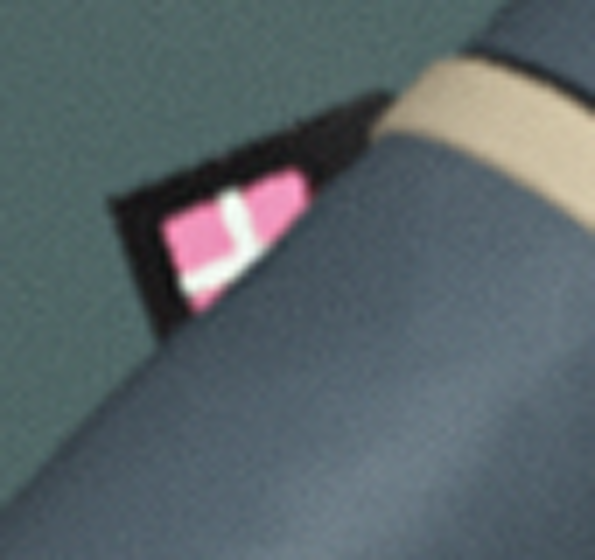

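The pink box sits square on the black stand, its cross at about (245,258). I'll place the blue drum, back the arm off, and check both stacks.

```bash
python3 - <<'E'
from h import *
f=dict(np.load("pics/top5.npz"))
print("pink",plane(f,((245-3)/7+65,(258-3)/7+135),.076))
place((.5518,.3707),.076+.014,ALL)
robot.move_joints(robot.inverse_kinematics([.45,0.02,.3],[np.pi,0,0]))
robot.sleep(.5)
f=snap("top","top6",None,1.5625);snap("side","side6",None,1.5625);print(robot.sense()["t"])
cv2.imwrite("pics/blk6.png",cv2.resize(f["image"][135:215,65:150,::-1],None,fx=7,fy=7,interpolation=cv2.INTER_CUBIC))
E
```

```text
pink [[0.55093127 0.37340188]]
placed yaw 105 True [0.5518 0.3709 0.0904] want z 0.09 [-1.2 -0.1  4.1] t 50.8667
52.9833
```

View pics/blk6.png

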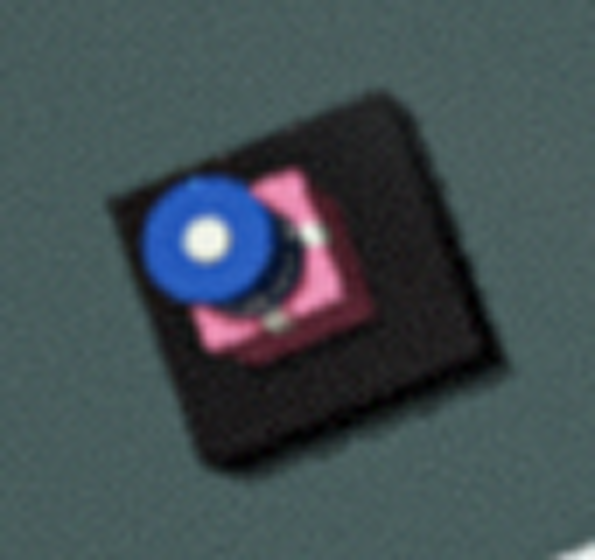

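View pics/side6.png

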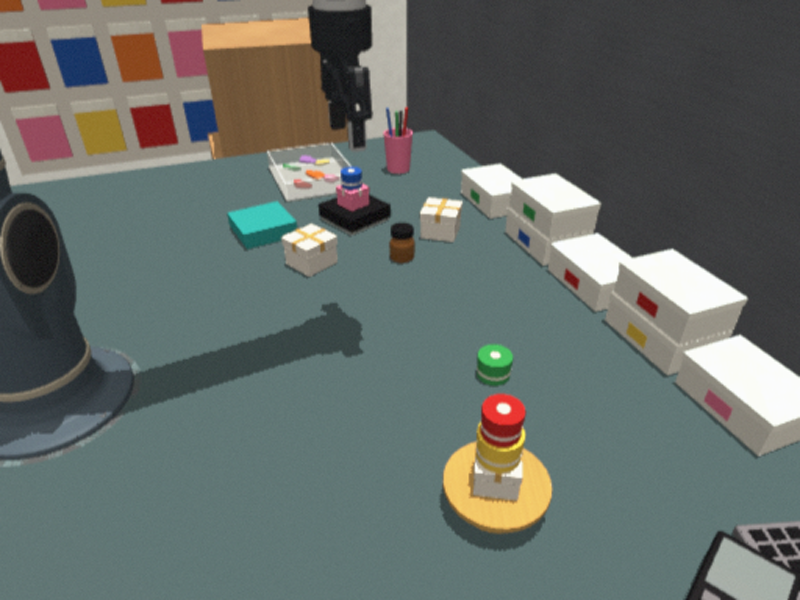

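```bash
python3 - <<'E'
from h import *
f=dict(np.load("pics/top6.npz"))
g=lambda x,y:((x-3)/7+65,(y-3)/7+135)
p=plane(f,g(253.5,260.5),.076);b=plane(f,g(207,240),.110)
s=plane(f,[g(113,203),g(385,95),g(203,463),g(490,355)],.036)
print("pink",p,"blue",b,"stand",s.mean(0))
E
```

```text
pink [[0.54997723 0.37034539]] blue [[0.55005229 0.37280528]] stand [0.55186016 0.36984832]
```

Every item is within about 2.5 mm of centre, upright and still, and the green drum and jar haven't moved, so I'm handing in.

```bash
python3 -c "
from plant import robot
print(robot.close_job())"
```

```text
the job is handed in; nothing more can be done
None
```

The job is handed in at about 53 s: white box, yellow drum and red drum are stacked on the gold stand, and pink box and blue drum on the black stand; by the last camera views both stacks stand upright within about 2.5 mm of centre, and the green drum and sweet jar were left alone.

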